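# Open the board holder by one hole

## Robot

A 7-joint arm with a two-finger parallel gripper is mounted at the origin on the work surface. World frame = base frame: x ahead of the robot, y to its left, z up, the work surface at z = 0. Lengths are in m, angles in rad, forces in N, time in s.
With the tool pointing down it reaches from about 0.425 to 1.025 m from the base axis. Payload 3.6 kg.
Tool frame: the origin (TCP) lies between the finger pads; the fingertips stand 22 mm ahead of it and the grasp point (between the pads) lies 3 mm ahead of it; y points along the fingers, x is the direction in which the jaws open and shut, and the axes are right-handed (so a half turn about y gives the same grasp; the last joint's range is limited). The gripper opens to 85 mm and grips with 20 to 120 N. Pads are 22 mm wide; open, the fingers measure 114 mm over their backs; the gripper's body (76 mm by 85 mm) begins 54 mm behind the grasp point. The pads swing forward as they close: fully open they stand 13 mm farther back than shut.
Start: joints at [1.216, 0.591, 0.048, 1.609, -0.033, 0.943, -0.034], TCP at [0.187, -0.7, 0.253] pointing down, gripper open.
Joint ranges: [-2.69, 2.69], [-0.47, 2.24], [-1.27, 1.36], [0.19, 2.51], [-1.53, 4.68], [0.08, 2.07], [-3.09, 3.09]. Speed limits (rad/s): [2.57, 2.57, 3.14, 3.14, 3.14, 3.14, 3.14].

## Interface

Orientations are given as a rotation vector (axis times angle).
In Python, from station import arm gives the robot as it stands. The module is installed in compiled form; this text tells all that it offers.
- The arm moves only by the shell command python3 -m handwheel 'ROWS' [FORCE]. ROWS is JSON, one flat list of numbers, 7 for each row, row after row: the turn, a rotation vector about the tool's x, y, z in rad, then the shift along the tool's x, y, z in mm, then the opening, from -1 (shut) to 1 (fully open). A call has 1 to 10 rows; each row is the pose to reach, as a shift and turn from the pose commanded when the call began, along the tool's axes at that moment; what a row does not reach only later rows make up. A row lasts 1/10 s, in which the tool goes at most 50 mm and 8.59 degrees, less where a joint would pass 70% of its speed; a pose out of reach is approached as far as the arm can. A call with a gripper value outside its range is refused whole. The fingers move at their own pace and stop on an object; FORCE is the grip in N (left out, the last holds). Time passes only in rows, so rows that repeat a pose let the fingers close. It gives the time, the measured TCP pose, the force and the opening at its end, in the units of the state.
- arm.read_state(): the state, without advancing time (a new reading comes with each control period).
- arm.grab_frame(name): name is "scene" or "top" or "wrist"; returns the picture (384x512x3 uint8, red, green, blue); there is no depth.
- arm.camera_info(name): a dict with "camera_matrix" (3x3 intrinsics, pixels), "camera_from_world" (4x4, takes a point from world to camera coordinates). Camera axes: x right, y up, looking along -z (the intrinsics and any distortion apply to the point x, -y, -z); pixel columns grow to the right and rows downward; lengths in m; the calibration is good to about 2 mm. A picture is of the moment at which its call begins: read the wrist's pose just before it. camera_info takes no time and is no camera call; for the wrist camera it gives the pose at the moment of the call.
- arm.close_job(): hands the job in, once; it reports no verdict.
The state is a dict: "time": time; "q": joint angles; "joint_velocities": joint speeds; "tau": joint torques, N m; "tool_pos": TCP position; "tool_rot": TCP orientation; "force": force on the tool from outside, world axes, zero at the start; "ft_torque": the same for the moment, N m; "width": finger opening in m.
Only numpy, scipy, OpenCV 4.12 (cv2) and the standard library are available. Lean on these libraries where they do the work, as an engineer would, in place of code of your own. Each camera call takes 0.05 s, during which the arm holds its last target. There are 200 camera calls.

## Task

The circuit-board holder on the bench must be opened one step wider for the next repair. On its sliding sleeve press the sprung button in, slide the sleeve away from the fixed bar, and let the button pop out fully in the very next hole of the tube. Handle it gently (never press or push with more than 25 N), and leave the meter, the reel and the loose circuit board where they are.

Things in the scene. Friction and masses are not known exactly. Their poses are not given: they have to be found in the camera images.
- holder: Bolted-down board holder, 245 x 393 mm, 118 mm high: grey end plates carry a square steel tube (18 mm, on the robot's side, axis 100 mm up at holder x = -100 mm) and a round rail (x = +100 mm), both along holder y; hot plate between. A fixed aluminium bar spans them at y = -150 mm; a second bar slides with the sleeve. Origin: on the bench under its centre.
- sleeve (a joint): Slide of the black sleeve along the tube, m: 0 at the start, in the first hole; grows away from the fixed bar (holder +y); stop at 0.125. Friction 2 to 4 N. The holes are in the tube's underside, unseen: the next lies somewhere 0.039 to 0.065 on (it varies), the one after it 0.055 further. About 1 mm of play each way in a hole; button out = sleeve locked.
- button (a joint): How far the button is pressed in, m: 0 fully out (in a hole), 0.007 at its stop. Sleeve free beyond 0.0045 (5 mm is safe). Between holes the let-go button stays in at about 0.0045, its pin rubbing on the tube; over a hole it springs out to 0. Spring: 2.4 N at 0, 8 N at 0.007.
- button_top (a point): Centre of the round top face of the button: 20 mm across, bare aluminium, 8 mm above the sleeve's top when out (then 121 mm above the bench), pressed straight down; moves with the button. z up, y the direction in which the sleeve must slide (holder y).
- outer_lug (a point): On the sleeve (black, 26 mm wide, 80 mm long, top 113 mm above the bench): middle of the top edge of the inner face of the outer lug, an upright block 26 mm wide, 8 mm thick, 30 mm tall above the sleeve's top, 30 mm from the button's centre to +y; it can be pushed. An equal lug stands on the other side. Axes as the button's.
- meter: Loose yellow hand meter lying flat, 85 x 160 mm, 44 mm high; origin under its centre. Leave alone.
- reel: Loose solder reel standing on its flange, 52 mm across, 50 mm high; origin under its centre. Leave alone.
- circuit: Loose green circuit board lying flat, 100 x 140 mm, 17 mm high with parts; origin under its centre. Leave alone.

How it is judged:
On the way:
1. the sleeve has been brought off its first hole with the button pressed in (value of joint sleeve above 0.01 m and value of joint button above 0.0035 m), for 0.1 s.
At the end, for the whole second after the job is handed in: The button stands fully out (pressed in by less than 1.5 mm) in the very next hole, the sleeve at rest 34 to 70 mm from where it began (value of joint button below 0.0015 m and value of joint sleeve between 0.034 and 0.07 m and velocity of joint sleeve between -0.01 and 0.01 m/s); the robot touches nothing.
It fails at once if the sleeve or its button is pressed or pushed with more than 25 N (contact force between any of the arm, the fingers and sleeve above 25 N).
It fails at once if the meter is moved by more than 15 mm (distance of meter from where it was at the start of the episode above 0.015 m).
It fails at once if the reel is moved by more than 15 mm (distance of reel from where it was at the start of the episode above 0.015 m).
It fails at once if the loose circuit board is moved by more than 15 mm (distance of circuit from where it was at the start of the episode above 0.015 m).
It also fails if it takes over 35 s, if anything falls off the work surface, if the arm or the gripper's body presses on something with over 40 N, if the wrist force passes 120 N, or if a joint passes its speed limit or range.

## Working session

There is one attempt and no reset: what is moved stays moved. The work goes in short steps, Python scripts to look and compute and a shell command to move; the robot and the scene stay as the last step left them, time stands still between calls to the robot, and variables do not carry over. Pictures are saved under pics/ and viewed, about 8 in all and at most 12, crops included, and the job is handed in when it is done.

```bash
mkdir -p pics
python3 - <<'E'
from station import arm
import cv2,numpy as np
s=arm.read_state();print(s)
a=arm.grab_frame("scene");b=arm.grab_frame("top")
for n,i in(("scene",a),("top",b)):cv2.imwrite(f"pics/{n}0.png",cv2.cvtColor(i,cv2.COLOR_RGB2BGR))
for n in("scene","top","wrist"):print(n,arm.camera_info(n))
E
```

```text
{'time': 0.0, 'q': array([ 1.21650587,  0.59210894,  0.04826103,  1.609862  , -0.03327363,
        0.94272233, -0.03369248]), 'joint_velocities': array([ 0.00101406, -0.00019841, -0.00052293,  0.00043937, -0.00075932,
       -0.00117877,  0.00075204]), 'tau': array([-2.59137532e-04, -5.48697925e+01,  1.54647343e+00, -1.98126644e+01,
        9.38997196e-03,  8.68649804e-03,  5.53514056e-06]), 'tool_pos': array([ 0.1867548 , -0.69970082,  0.25213239]), 'tool_rot': array([-1.32006602,  1.01624803, -1.01308784]), 'force': array([-0.98700187,  0.13458422,  0.20878943]), 'ft_torque': array([ 0.00406033, -0.02521053,  0.03930829]), 'width': 0.08553347520059688}
scene {'camera_matrix': array([[477.0273241 ,   0.        , 250.96251376],
       [  0.        , 477.0273241 , 187.4434445 ],
       [  0.        ,   0.        ,   1.        ]]), 'camera_from_world': array([[ 1.67207466e-01,  9.85921342e-01,  8.78432959e-04,
        -1.47710646e-01],
       [-8.27458676e-01,  1.39848425e-01,  5.43833208e-01,
         4.17892309e-01],
       [ 5.36053918e-01, -9.16598395e-02,  8.39192868e-01,
        
[... 294 characters left out ...]
_world': array([[-0.00873882, -0.99991987,  0.00915905,  0.01833089],
       [ 0.99052299, -0.00740046,  0.13714754, -0.57817093],
       [-0.13706877,  0.01027076,  0.99050829, -0.89852486],
       [ 0.        ,  0.        ,  0.        ,  1.        ]])}
wrist {'camera_matrix': array([[264.46828365,   0.        , 255.98624315],
       [  0.        , 264.46828365, 191.36117986],
       [  0.        ,   0.        ,   1.        ]]), 'camera_from_world': array([[ 0.25789682, -0.9661704 , -0.00199515, -0.72230948],
       [ 0.91874826,  0.24587655, -0.30894394,  0.03981788],
       [ 0.29898306,  0.07784261,  0.95107816, -0.38010021],
       [ 0.        ,  0.        ,  0.        ,  1.        ]])}
```

View pics/top0.png

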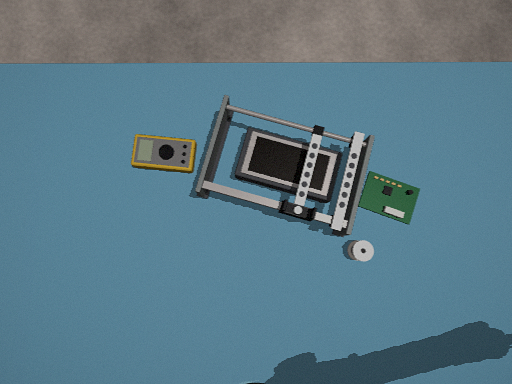

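View pics/scene0.png

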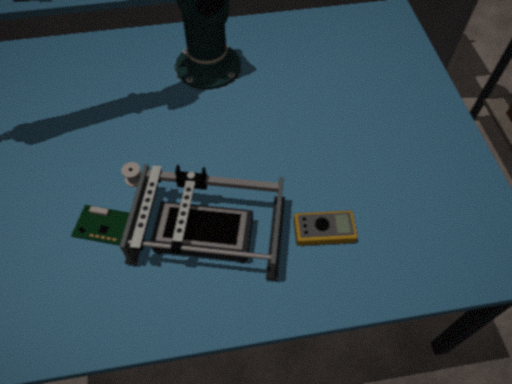

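The top view shows the button at about (298,210) with the tube running from (205,185) to (345,225). The fixed bar is on the right at about (350,180), so holder +y points left in the image (world +y). The scene view shows the button at about (190,175). I'll refine these.

```bash
cat > h.py <<'E'
import numpy as np,cv2
from station import arm
from scipy.spatial.transform import Rotation as R
def cast(n,uv,z,I=None):
    I=I or arm.camera_info(n);K=I["camera_matrix"];T=I["camera_from_world"]
    d=np.linalg.inv(K)@[uv[0],uv[1],1];d=np.array([d[0],-d[1],-d[2]])
    o=-T[:3,:3].T@T[:3,3];d=T[:3,:3].T@d
    return o+d*(z-o[2])/d[2]
E
python3 - <<'E'
from h import *
print(cast("top",(298,210),.121),cast("scene",(190.5,176),.121))
a=cast("top",(207,186),.109);b=cast("top",(275,204),.109);print(a,b,np.degrees(np.arctan2(*(a-b)[1::-1])))
a=cast("scene",(282,187),.109);b=cast("scene",(212,181),.109);print(a,b,np.degrees(np.arctan2(*(a-b)[1::-1])))
s=arm.read_state();print(R.from_rotvec(s["tool_rot"]).as_matrix().round(3))
t=cv2.imread("pics/top0.png")[170:240,190:360];c=cv2.imread("pics/scene0.png")[150:220,125:295]
cv2.imwrite("pics/crop.png",cv2.resize(np.vstack([t,c]),None,fx=4.2,fy=4.2,interpolation=cv2.INTER_CUBIC))
E
```

```text
[ 0.52550794 -0.0997666   0.121     ] [ 0.53157242 -0.10025453  0.121     ]
[0.58481538 0.11101171 0.109     ] [ 0.54107093 -0.04805915  0.109     ] 74.62375994266681
[0.59728225 0.13019894 0.109     ] [ 0.54837641 -0.04675914  0.109     ] 74.55081641778519
[[ 0.258 -0.001  0.966]
 [-0.966  0.002  0.258]
 [-0.002 -1.    -0.   ]]
```

View pics/crop.png

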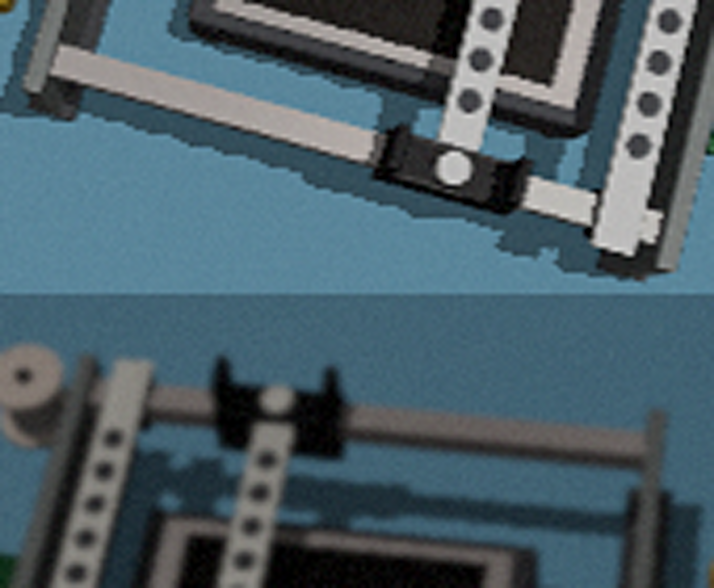

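Button top is at about (0.528,-0.100), slide direction 74.6° (both views agree). I'll shut the fingers, turn the jaws along the tube and go above it.

```bash
python3 -m handwheel '[0,0.53,0,-492,0,484,-1, 0,0.53,0,-492,0,484,-1, 0,0.53,0,-492,0,484,-1, 0,0.53,0,-492,0,484,-1, 0,0.53,0,-492,0,484,-1, 0,0.53,0,-492,0,484,-1, 0,0.53,0,-492,0,484,-1, 0,0.53,0,-492,0,484,-1, 0,0.53,0,-492,0,484,-1, 0,0.53,0,-492,0,484,-1]' 20
python3 - <<'E'
from h import *
s=arm.read_state();M=R.from_rotvec(s["tool_rot"]).as_matrix();print(M.round(3),s["tool_pos"],s["width"],M.T@(np.array([.528,-.1,.25])-s["tool_pos"])*1000)
E
```

```text
time: 1.1
tool_pos: [0.4343, -0.2637, 0.2532]
tool_rot: [-1.07, 1.405, -1.405]
force: [0.9, -1.5, -0.7]
width: 0.0
[[-0.266 -0.     0.964]
 [-0.964  0.    -0.266]
 [-0.    -1.    -0.   ]] [ 0.43425391 -0.26367944  0.25317083] 4.3107168848003497e-05 [-182.71899159    3.163737     46.83058735]
```

```bash
python3 -m handwheel '[0,0,0,-183,25,47,-1, 0,0,0,-183,25,47,-1, 0,0,0,-183,25,47,-1, 0,0,0,-183,25,47,-1, 0,0,0,-183,25,47,-1, 0,0,0,-183,25,47,-1, 0,0,0,-183,25,47,-1]'
python3 - <<'E'
from h import *
s=arm.read_state();I=arm.camera_info("wrist");f=arm.grab_frame("wrist")
np.save("w.npy",np.vstack([I["camera_from_world"]]));print(s["tool_pos"],s["force"])
K=I["camera_matrix"];T=I["camera_from_world"]
for p in((.528,-.1,.121),):
  c=T@[*p,1];print(K@[c[0]/-c[2],-c[1]/-c[2],1])
cv2.imwrite("pics/w1.png",cv2.cvtColor(f,cv2.COLOR_RGB2BGR))
E
```

```text
time: 1.8
tool_pos: [0.5269, -0.1032, 0.2281]
tool_rot: [-1.07, 1.406, -1.406]
force: [-0.2, 0.3, -0.6]
width: -0.0002
[ 0.52685133 -0.10315221  0.22814129] [-0.23001234  0.31742232 -0.60608918]
[253.79544876 196.2044325    1.        ]
```

View pics/w1.png

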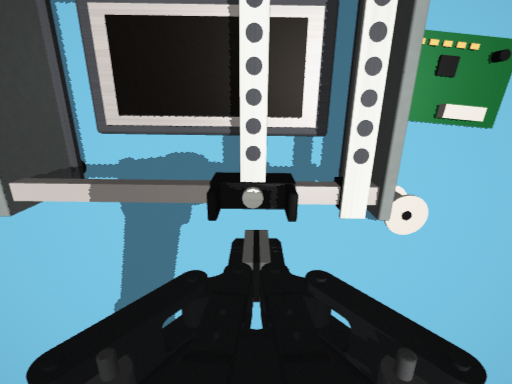

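The wrist view shows the button at (253,198) between the two lugs, with the shut fingertips at (257,232). The tube lies level across the image and the fixed bar is on the right.

Run:
```python
from h import *
im=cv2.imread("pics/w1.png");g=cv2.cvtColor(im,cv2.COLOR_BGR2HSV)
r=g[184:214,238:268];m=((r[...,2]>90)&(r[...,1]<60)).astype(np.uint8)
n,l,st,ce=cv2.connectedComponentsWithStats(m);print(st[1:],ce[1:]+[238,184])
s=arm.read_state();M=R.from_rotvec(s["tool_rot"]).as_matrix()
T=np.load("w.npy");I=dict(camera_matrix=arm.camera_info("wrist")["camera_matrix"],camera_from_world=T)
for uv in((253,198),(218,178),(284,178)):
  p=cast("wrist",uv,.121 if uv[1]>190 else .143,I);print(p,M.T@(p-s["tool_pos"])*1000)
```

```text
[[  4   3  21  22 355]] [[252.21408451 197.53521127]]
[ 0.52652845 -0.0988344   0.121     ] [ -4.59928609 107.25506849  -1.47696513]
[ 0.55787661 -0.0787024   0.143     ] [-32.39486564  85.2136489   23.29370972]
[ 0.54367305 -0.12973702  0.143     ] [20.57936903 85.26545835 23.33031508]
```

```bash
python3 -m handwheel '[0,0,0,-10,40,-1.5,-1, 0,0,0,-12,72,-1.5,-1, 0,0,0,-12,72,-1.5,-1, 0,0,0,-12,72,-1.5,-1]'
python3 - <<'E'
from h import *
s=arm.read_state();f=arm.grab_frame("wrist");g=arm.grab_frame("scene")
print(s["tool_pos"],s["force"])
a=cv2.resize(f[120:330,120:390],None,fx=2.4,fy=2.4,interpolation=cv2.INTER_CUBIC)
cv2.imwrite("pics/w2.png",cv2.cvtColor(a,cv2.COLOR_RGB2BGR))
E
```

```text
time: 2.25
tool_pos: [0.5289, -0.0913, 0.1565]
tool_rot: [-1.07, 1.407, -1.407]
force: [-0.6, 0.4, 0.7]
width: 0.0001
[ 0.528927   -0.09133917  0.1565063 ] [-0.59881966  0.38025263  0.65524789]
```

View pics/w2.png

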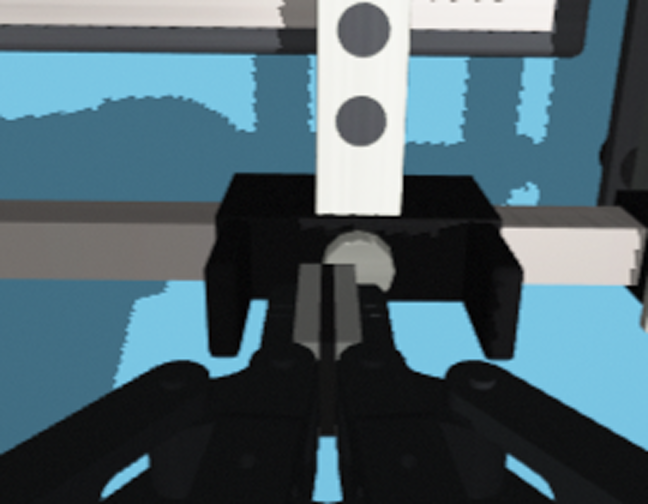

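The fingers sit between the lugs, with the tip at (327,265) and the button centre at (360,262). Opening the jaws about 14 mm puts one finger over the button and the other next to the outer lug.

```bash
F(){ grep -E 'tool_pos|force|width'|tr '\n' ' ';echo; }
python3 -m handwheel '[0,0,0,2,0,0,-0.67, 0,0,0,2,5,0,-0.67, 0,0,0,2,10,0,-0.67, 0,0,0,2,12,0,-0.67,0,0,0,2,12,0,-0.67]'|F
python3 -m handwheel '[0,0,0,0,1,0,-0.67,0,0,0,0,1,0,-0.67]'|F
python3 -m handwheel '[0,0,0,0,1,0,-0.67,0,0,0,0,1,0,-0.67]'|F
python3 -m handwheel '[0,0,0,0,1,0,-0.67,0,0,0,0,1,0,-0.67]'|F
python3 -m handwheel '[0,0,0,0,1,0,-0.67,0,0,0,0,1,0,-0.67]'|F
python3 -m handwheel '[0,0,0,0,1,0,-0.67,0,0,0,0,1,0,-0.67]'|F
```

```text
tool_pos: [0.5286, -0.0916, 0.1438] force: [0.6, 0.2, -0.9] width: 0.0142 
tool_pos: [0.529, -0.0917, 0.1434] force: [-0.0, 0.5, 2.7] width: 0.0138 
tool_pos: [0.529, -0.0917, 0.1424] force: [-0.6, 0.3, 2.5] width: 0.014 
tool_pos: [0.529, -0.0917, 0.1414] force: [0.1, 0.8, 3.6] width: 0.0138 
tool_pos: [0.529, -0.0917, 0.1403] force: [-0.9, 1.1, 4.3] width: 0.0143 
tool_pos: [0.529, -0.0917, 0.1393] force: [-2.2, 0.1, 5.2] width: 0.0141
```

```bash
F(){ grep -E 'time|tool_pos|force|width'|tr '\n' ' ';echo; }
python3 -m handwheel '[0,0,0,0,1,0,-0.67,0,0,0,0,1,0,-0.67]'|F
python3 -m handwheel '[0,0,0,0,0.8,0,-0.67,0,0,0,0,0.8,0,-0.67]'|F
python3 -m handwheel '[0,0,0,-1,0,0,-0.67,0,0,0,-2,0,0,-0.67,0,0,0,-2,0,0,-0.67]'|F
```

```text
time: 4.05 tool_pos: [0.529, -0.0917, 0.1384] force: [-1.2, 0.2, 4.9] width: 0.0141 
time: 4.25 tool_pos: [0.529, -0.0917, 0.1377] force: [-2.3, 1.4, 6.9] width: 0.0141 
time: 4.55 tool_pos: [0.5293, -0.0907, 0.1377] force: [-1.9, -0.9, 6.0] width: 0.0141
```

```bash
F(){ grep -E 'time|tool_pos|force'|tr '\n' ' ';echo; }
python3 -m handwheel '[0,0,0,-1,0,0,-0.67,0,0,0,-2,0,0,-0.67,0,0,0,-2,0,0,-0.67]'|F
python3 -m handwheel '[0,0,0,-1,0,0,-0.67,0,0,0,-2,0,0,-0.67,0,0,0,-2,0,0,-0.67]'|F
python3 -m handwheel '[0,0,0,-1,0,0,-0.67,0,0,0,-2,0,0,-0.67,0,0,0,-2,0,0,-0.67]'|F
python3 - <<'E'
from h import *
f=arm.grab_frame("wrist");t=arm.grab_frame("top")
a=cv2.resize(f[120:330,120:390],None,fx=2,fy=2,interpolation=cv2.INTER_CUBIC)
b=cv2.resize(t[170:240,190:360],(540,222),interpolation=cv2.INTER_CUBIC)
cv2.imwrite("pics/w3.png",cv2.cvtColor(np.vstack([a,b])[:600],cv2.COLOR_RGB2BGR))
E
```

```text
time: 4.85 tool_pos: [0.5298, -0.0889, 0.1377] force: [-1.5, -0.6, 6.7] 
time: 5.15 tool_pos: [0.5304, -0.087, 0.1377] force: [-1.9, -0.3, 5.7] 
time: 5.45 tool_pos: [0.5309, -0.085, 0.1377] force: [-1.5, -1.3, 6.9]
```

View pics/w3.png

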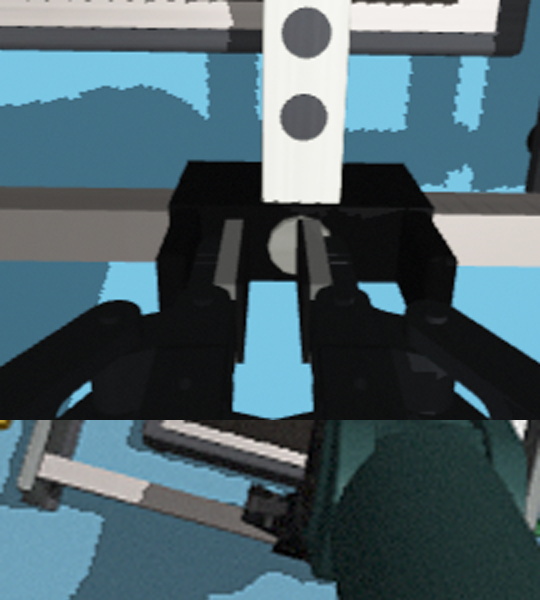

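The hot-plate corner moved right in the image while the sleeve kept its place, so the sleeve travels with the pressed button (at (295,245)). I'll continue past 10 mm, then let go of the button and push on the lug.

```bash
F(){ grep -E 'time|tool_pos|force'|tr '\n' ' ';echo; }
python3 -m handwheel '[0,0,0,-1.5,0,0,-0.67,0,0,0,-3,0,0,-0.67,0,0,0,-4.5,0,0,-0.67,0,0,0,-6,0,0,-0.67]'|F
python3 -m handwheel '[0,0,0,-1.5,0,0,-0.67,0,0,0,-3,0,0,-0.67,0,0,0,-4.5,0,0,-0.67,0,0,0,-6,0,0,-0.67,0,0,0,-6,0,0,-0.67,0,0,0,-6,0,0,-0.67]'|F
python3 -m handwheel '[0,0,0,0,-5,0,-0.67,0,0,0,0,-11,0,-0.67,0,0,0,0,-11,0,-0.67]'|F
python3 -m handwheel '[0,0,0,-1,0,0,-0.67,0,0,0,-2,0,0,-0.67,0,0,0,-2,0,0,-0.67]'|F
python3 -m handwheel '[0,0,0,-1,0,0,-0.67,0,0,0,-2,0,0,-0.67,0,0,0,-2,0,0,-0.67]'|F
python3 -m handwheel '[0,0,0,-1,0,0,-0.67,0,0,0,-2,0,0,-0.67,0,0,0,-2,0,0,-0.67]'|F
```

```text
time: 5.95 tool_pos: [0.5326, -0.0795, 0.1378] force: [-1.5, -1.5, 6.6] 
time: 6.55 tool_pos: [0.5344, -0.0734, 0.1378] force: [-1.7, -1.7, 5.6] 
time: 6.85 tool_pos: [0.5347, -0.0725, 0.149] force: [0.5, -0.1, 1.0] 
time: 7.15 tool_pos: [0.5347, -0.072, 0.1486] force: [-1.3, -5.3, 2.4] 
time: 7.45 tool_pos: [0.5353, -0.0697, 0.1486] force: [-1.5, -4.7, 3.4] 
time: 7.75 tool_pos: [0.536, -0.0674, 0.1486] force: [-1.1, -4.8, 3.1]
```

```bash
cat > ok.py <<'E'
from station import arm
s=arm.read_state();u=s["force"][0]*.266+s["force"][1]*.964;p=s["tool_pos"]
print(f"{s['time']:.2f} u={(p[0]-.529)*.266+(p[1]+.0917)*.964:.4f} z={p[2]:.4f} Fu={u:.1f} Fz={s['force'][2]:.1f} w={s['width']:.4f}")
raise SystemExit(u<-9)
E
H="python3 -m handwheel"; O="python3 ok.py"
$H '[0,0,0,-1,0,0,-0.67,0,0,0,-2,0,0,-0.67,0,0,0,-3,0,0,-0.67,0,0,0,-3,0,0,-0.67]'>/dev/null; $O && 
$H '[0,0,0,-1,0,0,-0.67,0,0,0,-2,0,0,-0.67,0,0,0,-3,0,0,-0.67]'>/dev/null; $O && 
$H '[0,0,0,-1,0,0,-0.67,0,0,0,-2,0,0,-0.67,0,0,0,-2,0,0,-0.67]'>/dev/null; $O
python3 - <<'E'
from h import *
f=arm.grab_frame("wrist")
cv2.imwrite("pics/w4.png",cv2.cvtColor(f,cv2.COLOR_RGB2BGR))
E
```

```text
8.15 u=0.0286 z=0.1486 Fu=-4.8 Fz=3.0 w=0.0142
8.15 u=0.0286 z=0.1486 Fu=-4.8 Fz=3.0 w=0.0142
8.15 u=0.0286 z=0.1486 Fu=-4.8 Fz=3.0 w=0.0142False
False
False
```

View pics/w4.png

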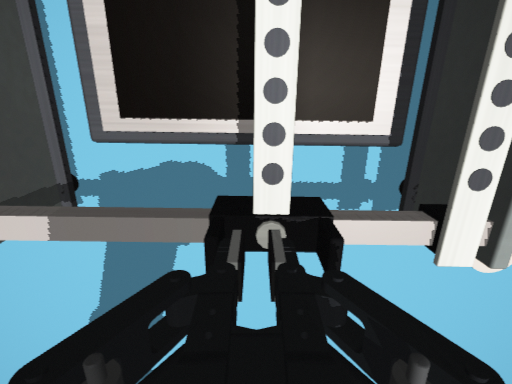

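The sleeve is following: button at (270,234), lug against the left finger. The printed "False" came from my check script treating a numpy bool as an error, so only the first move ran. I'll fix that and go on.

```bash
sed -i 's/SystemExit(u<-9)/SystemExit(int(u<-8))/' ok.py
H="python3 -m handwheel"; O="python3 ok.py"
{ $H '[0,0,0,-1,0,0,-0.67,0,0,0,-2,0,0,-0.67,0,0,0,-3,0,0,-0.67,0,0,0,-4,0,0,-0.67]'>/dev/null; $O; } && 
{ $H '[0,0,0,-1,0,0,-0.67,0,0,0,-2,0,0,-0.67,0,0,0,-2,0,0,-0.67]'>/dev/null; $O; } && 
{ $H '[0,0,0,-1,0,0,-0.67,0,0,0,-1,0,0,-0.67]'>/dev/null; $O; } &&
{ $H '[0,0,0,-1,0,0,-0.67,0,0,0,-1,0,0,-0.67]'>/dev/null; $O; } &&
{ $H '[0,0,0,-1,0,0,-0.67,0,0,0,-1,0,0,-0.67]'>/dev/null; $O; } &&
{ $H '[0,0,0,-1,0,0,-0.67,0,0,0,-1,0,0,-0.67]'>/dev/null; $O; } &&
{ $H '[0,0,0,-1,0,0,-0.67,0,0,0,-1,0,0,-0.67]'>/dev/null; $O; } &&
{ $H '[0,0,0,-1,0,0,-0.67,0,0,0,-1,0,0,-0.67]'>/dev/null; $O; } &&
{ $H '[0,0,0,-1,0,0,-0.67,0,0,0,-1,0,0,-0.67]'>/dev/null; $O; } &&
{ $H '[0,0,0,-1,0,0,-0.67,0,0,0,-1,0,0,-0.67]'>/dev/null; $O; }
```

```text
8.60 u=0.0326 z=0.1486 Fu=-5.4 Fz=3.2 w=0.0141
8.90 u=0.0348 z=0.1486 Fu=-4.3 Fz=2.7 w=0.0139
9.10 u=0.0358 z=0.1486 Fu=-5.5 Fz=3.5 w=0.0137
9.30 u=0.0369 z=0.1486 Fu=-4.0 Fz=2.4 w=0.0140
9.50 u=0.0380 z=0.1486 Fu=-4.5 Fz=3.1 w=0.0139
9.70 u=0.0390 z=0.1486 Fu=-5.1 Fz=2.7 w=0.0142
9.90 u=0.0400 z=0.1486 Fu=-4.2 Fz=2.4 w=0.0142
10.10 u=0.0410 z=0.1485 Fu=-4.2 Fz=2.9 w=0.0142
10.30 u=0.0419 z=0.1486 Fu=-4.6 Fz=1.6 w=0.0140
10.50 u=0.0430 z=0.1486 Fu=-5.2 Fz=2.9 w=0.0140
```

```bash
H="python3 -m handwheel"; O="python3 ok.py"
{ $H '[0,0,0,-1,0,0,-0.67,0,0,0,-1,0,0,-0.67]'>/dev/null; $O; } &&
{ $H '[0,0,0,-1,0,0,-0.67,0,0,0,-1,0,0,-0.67]'>/dev/null; $O; } &&
{ $H '[0,0,0,-1,0,0,-0.67,0,0,0,-1,0,0,-0.67]'>/dev/null; $O; } &&
{ $H '[0,0,0,-1,0,0,-0.67,0,0,0,-1,0,0,-0.67]'>/dev/null; $O; } &&
{ $H '[0,0,0,-1,0,0,-0.67,0,0,0,-1,0,0,-0.67]'>/dev/null; $O; } &&
{ $H '[0,0,0,-1,0,0,-0.67,0,0,0,-1,0,0,-0.67]'>/dev/null; $O; } &&
{ $H '[0,0,0,-1,0,0,-0.67,0,0,0,-1,0,0,-0.67]'>/dev/null; $O; } &&
{ $H '[0,0,0,-1,0,0,-0.67,0,0,0,-1,0,0,-0.67]'>/dev/null; $O; } &&
{ $H '[0,0,0,-1,0,0,-0.67,0,0,0,-1,0,0,-0.67]'>/dev/null; $O; } &&
{ $H '[0,0,0,-1,0,0,-0.67,0,0,0,-1,0,0,-0.67]'>/dev/null; $O; } &&
{ $H '[0,0,0,-1,0,0,-0.67,0,0,0,-1,0,0,-0.67]'>/dev/null; $O; } &&
{ $H '[0,0,0,-1,0,0,-0.67,0,0,0,-1,0,0,-0.67]'>/dev/null; $O; } &&
{ $H '[0,0,0,-1,0,0,-0.67,0,0,0,-1,0,0,-0.67]'>/dev/null; $O; } &&
{ $H '[0,0,0,-1,0,0,-0.67,0,0,0,-1,0,0,-0.67]'>/dev/null; $O; }
```

```text
10.70 u=0.0440 z=0.1486 Fu=-4.3 Fz=3.0 w=0.0139
10.90 u=0.0450 z=0.1486 Fu=-5.5 Fz=2.5 w=0.0141
11.10 u=0.0459 z=0.1486 Fu=-4.8 Fz=1.9 w=0.0141
11.30 u=0.0469 z=0.1486 Fu=-4.3 Fz=2.0 w=0.0140
11.50 u=0.0479 z=0.1486 Fu=-4.8 Fz=3.2 w=0.0139
11.70 u=0.0490 z=0.1486 Fu=-5.0 Fz=2.5 w=0.0140
11.90 u=0.0500 z=0.1486 Fu=-4.6 Fz=3.1 w=0.0141
12.10 u=0.0509 z=0.1486 Fu=-4.5 Fz=2.7 w=0.0137
12.30 u=0.0520 z=0.1486 Fu=-4.3 Fz=2.9 w=0.0138
12.50 u=0.0530 z=0.1486 Fu=-4.4 Fz=1.7 w=0.0138
12.70 u=0.0540 z=0.1486 Fu=-5.5 Fz=1.6 w=0.0140
12.90 u=0.0551 z=0.1486 Fu=-4.5 Fz=2.5 w=0.0141
13.10 u=0.0568 z=0.1483 Fu=-1.7 Fz=0.1 w=0.0137
13.30 u=0.0581 z=0.1482 Fu=-0.9 Fz=-0.4 w=0.0142
```

The push force dropped at u≈0.056, so I'll look before going on.

```bash
python3 ok.py
python3 - <<'E'
from h import *
f=arm.grab_frame("wrist");print(arm.read_state()["force"])
cv2.imwrite("pics/w5.png",cv2.cvtColor(cv2.resize(f[150:300,150:390],None,fx=3,fy=3,interpolation=cv2.INTER_CUBIC),cv2.COLOR_RGB2BGR))
E
```

```text
13.30 u=0.0581 z=0.1482 Fu=-0.9 Fz=-0.4 w=0.0142
[-0.52221441 -1.75852944  0.44735464]
```

View pics/w5.png

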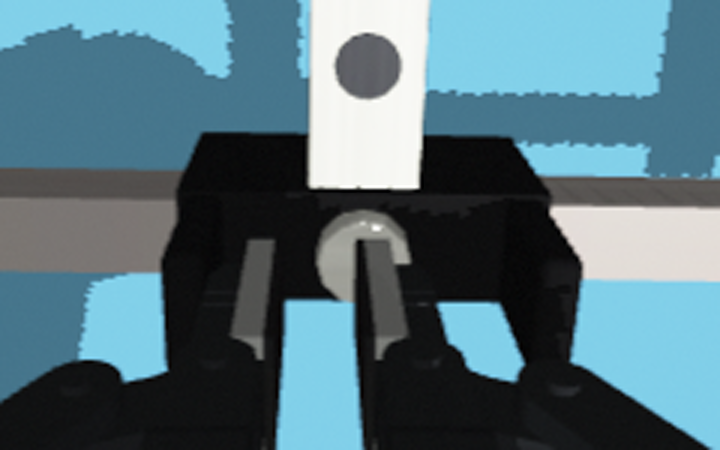

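The button, about (363,255), looks larger and shinier, as if it has popped out and the sleeve jumped ahead slightly. I'll nudge gently to see whether it is locked.

```bash
H="python3 -m handwheel"; O="python3 ok.py"
{ $H '[0,0,0,-1,0,0,-0.67,0,0,0,-1,0,0,-0.67]'>/dev/null; $O; } &&
{ $H '[0,0,0,-1,0,0,-0.67,0,0,0,-1,0,0,-0.67]'>/dev/null; $O; } &&
{ $H '[0,0,0,-1,0,0,-0.67,0,0,0,-1,0,0,-0.67]'>/dev/null; $O; }
```

```text
13.55 u=0.0583 z=0.1482 Fu=-1.3 Fz=0.1 w=0.0141
13.75 u=0.0584 z=0.1482 Fu=-3.3 Fz=-0.1 w=0.0141
13.95 u=0.0585 z=0.1483 Fu=-4.7 Fz=0.8 w=0.0142
```

```bash
H="python3 -m handwheel"; O="python3 ok.py"
{ $H '[0,0,0,-1,0,0,-0.67,0,0,0,-1,0,0,-0.67]'>/dev/null; $O; } &&
{ $H '[0,0,0,-1,0,0,-0.67,0,0,0,-1,0,0,-0.67]'>/dev/null; $O; } &&
{ $H '[0,0,0,-1,0,0,-0.67,0,0,0,-1,0,0,-0.67]'>/dev/null; $O; }
```

```text
14.15 u=0.0586 z=0.1482 Fu=-6.4 Fz=0.5 w=0.0142
14.35 u=0.0587 z=0.1483 Fu=-7.8 Fz=1.7 w=0.0143
14.55 u=0.0588 z=0.1483 Fu=-9.2 Fz=1.5 w=0.0143
```

The sleeve holds still against 9 N, nearly twice the sliding force, so it is locked. I'll back off, rise and check.

```bash
python3 -m handwheel '[0,0,0,5,0,0,-0.67,0,0,0,9,0,0,-0.67,0,0,0,11,0,0,-0.67,0,0,0,11,-20,0,-0.67,0,0,0,11,-50,0,-0.67,0,0,0,11,-80,0,-0.67,0,0,0,11,-80,0,-0.67,0,0,0,11,-80,0,-0.67]'
python3 - <<'E'
from h import *
s=arm.read_state();I=arm.camera_info("wrist");f=arm.grab_frame("wrist");print(s["tool_pos"],s["force"])
im=cv2.cvtColor(f,cv2.COLOR_RGB2BGR);np.save("w.npy",I["camera_from_world"])
cv2.imwrite("pics/w6.png",im);K=I["camera_matrix"];T=I["camera_from_world"]
b=np.array([.5265,-.0988])+.057*np.array([.266,.964])
c=T@[*b,.121,1];e=(K@[c[0]/-c[2],-c[1]/-c[2],1])[:2].astype(int);print(e)
cv2.imwrite("pics/w6.png",np.vstack([cv2.resize(im,(400,300)),cv2.resize(im[e[1]-30:e[1]+30,e[0]-40:e[0]+40],(400,300),interpolation=cv2.INTER_CUBIC)]))
g=cv2.cvtColor(im,cv2.COLOR_BGR2HSV);r=g[e[1]-14:e[1]+16,e[0]-15:e[0]+15];m=((r[...,2]>90)&(r[...,1]<60)).astype(np.uint8)
n,l,st,ce=cv2.connectedComponentsWithStats(m);ce=ce+e-[15,14];print(st[1:],ce[1:])
k=1+st[1:,4].argmax()
for z in(.121,.1165):
  p=cast("",ce[k],z,I);print(z,p,(p[:2]-[.5265,-.0988])@[.266,.964],(p[:2]-[.5265,-.0988])@[.964,-.266])
E
```

```text
time: 15.35
tool_pos: [0.5434, -0.0408, 0.2292]
tool_rot: [-1.068, 1.403, -1.404]
force: [-0.8, -0.7, -0.9]
width: 0.0146
[ 0.54344808 -0.04076306  0.2291829 ] [-0.79533552 -0.66854141 -0.91254939]
[261 197]
[[  4   3  22  21 355]] [[260.6028169  196.05633803]]
0.121 [ 0.54306244 -0.04335271  0.121     ] 0.05785679954164368 0.0012172098239459116
0.1165 [ 0.54155647 -0.04301957  0.1165    ] 0.05777735118021177 -0.00032315628102846174
```

View pics/w6.png

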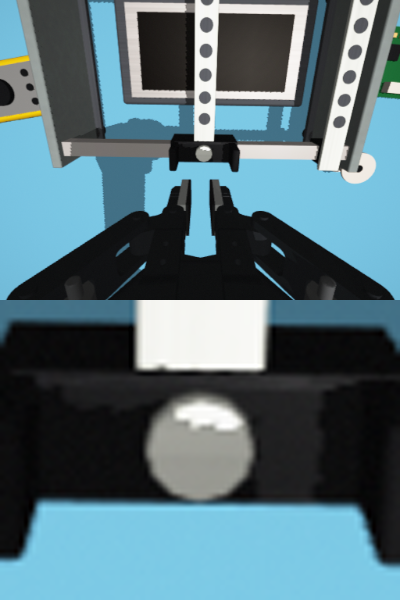

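Sleeve moved about 57 mm, and the button's blob is the same size as at the start (355 px, same camera height). The lock held at 9 N and the robot is clear, so I'm handing in.

```bash
python3 -c "
from station import arm
print(arm.close_job())"
```

```text
the job is handed in; nothing more can be done
None
```

I opened the holder one step and handed the job in at about 15.4 s. No verdict was reported, so this rests on my own checks.

**What I did:** With the jaws about 14 mm open, one finger pressed the button in by about 6 mm (6 to 7 N). I slid the sleeve about 19 mm that way and lifted off the button. Then I pushed the outer lug in small steps, at about 5 N, until the push force dropped at about 56 mm of tool travel.

**Last checks:**
- **Locked:** the sleeve held still against a 9 N push, almost twice the force that had been sliding it.
- **Position:** the wrist camera puts the button about 58 mm from where it began, inside the 34 to 70 mm window.
- **Button out:** its outline in the picture was the same size as at the start (355 pixels at the same camera height). That only weakly separates fully out from pressed in, so the lock and the force drop are the better evidence.
- **Robot clear:** the tool was raised about 80 mm above the sleeve and touched nothing. The highest force read on the tool was about 9 N.
- **Loose items:** the robot never came near the meter, reel or circuit board. All three are at least partly in the last picture and look undisturbed, but I did not measure them.

**What went wrong or disagreed:**
- A bug in my check script skipped two small pushes. I fixed it and repeated them.
- The two fixed cameras disagreed by about 6 mm on the button's x position, so I used the wrist camera for the close work.

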